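Fetch the tall block from the guarded carousel and file it in the rack

ROBOT

A 6-joint arm with a two-finger parallel gripper is mounted at the origin on the work surface. World frame = base frame: x ahead of the robot, y to its left, z up, the work surface at z = 0. Lengths are in m, angles in degrees, forces in N, time in s.
With the tool pointing down it reaches from about 0.4 to 0.825 m from the base axis. Payload 7 kg.
Tool frame: the origin (TCP) lies at the very end of the fingers, on their centre line; the grasp point (between the pads) lies 19 mm behind it (r.hold_point_z is the distance from the TCP to the grasp point, in m); x points along the fingers, y is the direction in which the jaws open and shut, and the axes are right-handed (so a half turn about x gives the same grasp; the last joint's range is limited). The gripper opens to 88 mm and grips with 3 to 60 N. Pads are 19 mm wide; open, the fingers measure 130 mm over their backs; the gripper's body (78 mm by 193 mm) begins 47 mm behind the grasp point.
Start: joints at [-58.952, 20.546, 0.682, 0, -70.136, -16.507], TCP at [0.169, -0.653, 0.227] pointing down, gripper open.
Joint ranges: [-176.03, 176.03], [-82.01, 121.73], [-58.28, 71.71], [-173.87, 95.51], [-174.79, -0.11], [-173.66, 173.66]. Speed limits (degrees/s): [136.94, 136.94, 172.46, 180, 180, 180].

INTERFACE

Orientations are given as [roll, pitch, yaw] about the fixed x, y, z axes, in that order (R = Rz(yaw) Ry(pitch) Rx(roll)).
In Python, from plant import r gives the robot as it stands. The module is installed in compiled form; this text tells all that it offers.
- The arm moves only by the shell command python3 -m creep 'ROWS' [FORCE]. ROWS is JSON, a list of rows, each a list of 7 numbers: the turn, a rotation vector about the tool's x, y, z in rad, then the shift along the tool's x, y, z in cm, then the opening in per cent of the stroke, from 0 (shut) to 100 (fully open). In form: [[rx, ry, rz, x, y, z, fingers], ...]. A call has 1 to 8 rows; each row shifts and turns the commanded pose from where the row before left it, along the tool's axes as they then stand; what a row does not reach is not made up. A row lasts 1/10 s, in which the tool goes at most 50 mm and 8.59 degrees, less where a joint would pass 70% of its speed; a pose out of reach is approached as far as the arm can. A call is refused whole if a number of a shift passes 5 or a number of a turn 0.15, either way. A call with a gripper value outside its range is refused whole. The fingers move at their own pace and stop on an object; FORCE is the grip in N (left out, the last holds). Time passes only in rows, so rows that do not move let the fingers close. It gives the time, the measured TCP pose, the force and the opening at its end, in the units of the state.
- r.get_state(): the state, without advancing time (a new reading comes with each control period).
- r.capture(name): name is "side" or "top"; returns (picture, depth): 420x560x3 uint8, blue, green, red; 420x560 float32, m along the optical axis (not along the pixel's ray), 0 where there is no reading.
- r.camera_info(name): a dict with "fovy" (degrees; the focal length in pixels is half the picture's height over the tangent of half this angle, whatever the lens; pixels are square), "cx", "cy" (the principal point, pixels), "camera_from_world" (4x4, takes a point from world to camera coordinates). Camera axes: x right, y down, z forward; pixel columns grow to the right and rows downward; lengths in m; the calibration is good to about 2 mm. A picture is of the moment at which its call begins. camera_info takes no time and is no camera call.
- r.close_job(): hands the job in, once; it reports no verdict.
Trained networks look in the newest picture that a camera, given by its name, has taken for a name from the list of things; names that differ only in an ending like _2 or _b are one class to them, and where a whole thing is asked for, a point or a joint stands for the part that bears it (a point fixed in the world has none). Each returns a list of dicts, best first, with "score" (0 to 1); they miss things now and then, are a little off and sometimes report something else, mostly with a low value. They report only what shows in the picture. A call takes as long as a camera call. They do not tell look-alikes from the thing itself.
- r.look_for(query, camera): "rect" ([left, top, right, bottom] in pixels, round what is visible of it).
- r.masks_of(query, camera): "pixels" (420x560 bool, what is visible of it) and "rect" ([left, top, right, bottom] in pixels, round what is visible of it).
The state is a dict: "time_s": time; "joints": joint angles; "qd": joint speeds; "joint_torque": joint torques, N m; "tcp_pos": TCP position; "eef_rot": TCP orientation; "contact_force": force on the tool from outside, world axes, zero at the start; "moment": the same for the moment, N m; "gripper_width": finger opening in m.
Only numpy, scipy, OpenCV 4.12 (cv2) and the standard library are available. Lean on these libraries where they do the work, as an engineer would, in place of code of your own. Each camera call takes 0.05 s, during which the arm holds its last target. There are 200 camera calls.

TASK

Turn the bench carousel by its knob until the tall aluminium block stands in the middle of the guard's opening, then lift it out and stand it upright on the bench to change your grip. Take it again by its ends and lower it gently into the empty middle slot of the comb rack, fully down, its ends sticking out about equally on both sides. Leave everything else where it is: nothing on the bench or in the rack noticeably shifted, and the other carousel things upright in the carousel.

Things in the scene. Friction and masses are not known exactly. Their poses are not given: they have to be found in the camera images.
- opening (a point): Middle of the guard's opening, a point 83 mm from the carousel axis, 22 mm above the bench. The fixed guard (foot disc 280 mm across, 12 mm high; steel wires 94 to 100 mm above the bench, 59 to 137 mm from the axis, on four posts 134 mm out) covers all but a sector of 54 degrees to each side of this point. Its -x axis points from the carousel axis out through the opening, roughly to the robot.
- axis (a point): Point on the carousel's vertical axis, level with its compartment floors (22 mm above the bench). Grey turntable (black rubber floors): five equal compartments of 72 degrees between a drum of 50 mm radius and a rim (inner face 116 mm, outer corners 125 mm from the axis); drum, rim and 3 mm partitions all reach 86 mm above the bench. One compartment is empty.
- knob (a point): Centre of the black bar knob on top of the turntable, on its axis, 121 mm above the bench: 60 mm long (own x), 18 mm wide (own y), 30 mm high. It turns with the turntable; grip it from above across the 18 mm. Fingers have free room around it down to 102 mm above the bench. The middle of the tall block's compartment lies along its own +x.
- turntable (a joint): Angle of the carousel turntable (rad), 0 at the start, growing anticlockwise seen from above. It can be turned up to 6.2 rad either way and stays where it is left (friction about 0.08 N m). Things in it slide if it is jerked: turn it smoothly, under 1 rad/s.
- tall_centre (a point): Centre of the tall block to be taken: plain aluminium, upright, 56 mm long (own x), 24 mm thick (own y), 64 mm high, 0.16 to 0.33 kg. In the carousel it stands with its length radial, about 83 mm from the axis; its ends are about 5 mm from drum and rim (no room for a finger), with 35 mm or more free on both sides of its thickness.
- short_centre (a point): Centre of a similar but short block in the carousel: aluminium, 56 x 24 mm, 36 mm high. Stays in the carousel.
- weight: Dark steel round weight with a small neck in the carousel, 44 mm across, 44 mm high; origin at the centre of its underside. Stays in the carousel.
- jar: Small round glass jar with white lid in the carousel, 42 mm across, 50 mm high; origin at the centre of its underside. Stays in the carousel.
- slot (a point): Centre of the floor of the empty middle slot of the fixed wooden comb rack, 8 mm above the bench. Foot 46 (own x) x 152 (own y) x 8 mm; four fins 40 mm long (x), 12 mm thick, 64 mm high above the slot floor make three slots 32 mm wide, 44 mm apart along y, open at both x ends. A block stands with its length along x: ends stick out 8 mm, 4 mm spare each side of its thickness (no room for a finger).
- left_centre (a point): Centre of a block identical to the tall one, already standing in the rack's slot on the slot's +y side. Stays.
- right_centre (a point): Centre of a block identical to the tall one, already standing in the rack's slot on the slot's -y side. Stays.
- bottle_centre (a point): Centre of the white plastic bottle on the bench, 68 mm across, 190 mm high. Bystander.
- carton_centre (a point): Centre of the white carton on the bench, 115 mm (own x) x 220 mm (own y) x 75 mm high. Bystander.
- pot_centre (a point): Centre of the small white ceramic pot on the bench, 56 mm across, 55 mm high. Bystander.
There are look-alikes about, which are no part of the job. What is shaped like the part that bears tall_centre but blue or purple is not meant.

How it is judged:
By the outcome, as a careful person would: the job done as asked, in the order asked, and still so for the second after the job is handed in, with the robot touching nothing.
It also fails if it takes over 67 s, if anything falls off the work surface, if the arm or the gripper's body presses on something with over 40 N, if the wrist force passes 120 N, or if a joint passes its speed limit or range.

## Working session

There is one attempt and no reset: what is moved stays moved. The work goes in short steps, Python scripts to look and compute and a shell command to move; the robot and the scene stay as the last step left them, time stands still between calls to the robot, and variables do not carry over. Pictures are saved under pics/ and viewed, about 8 in all and at most 12, crops included, and the job is handed in when it is done.

```bash
mkdir -p pics; cat > h.py <<'E'
import numpy as np, cv2
from plant import r
def cam(n):
    i=r.camera_info(n); f=210/np.tan(np.radians(i["fovy"])/2); return f,i["cx"],i["cy"],np.array(i["camera_from_world"])
def cloud(n,depth):
    f,cx,cy,T=cam(n); v,u=np.mgrid[0:420,0:560]
    P=np.stack([(u-cx)/f*depth,(v-cy)/f*depth,depth,np.ones_like(depth)],-1)
    W=P@np.linalg.inv(T).T; W=W[...,:3]; W[depth==0]=np.nan; return W
def proj(n,p):
    f,cx,cy,T=cam(n); q=T@np.append(p,1); return f*q[0]/q[2]+cx,f*q[1]/q[2]+cy
E
python3 - <<'E'
from h import *
print(r.get_state())
for n in("top","side"):
    im,d=r.capture(n); cv2.imwrite(f"pics/{n}0.png",im); np.save(f"{n}0.npy",d)
    f,cx,cy,T=cam(n); print(n,f,cx,cy,np.linalg.inv(T)[:3].round(3).tolist())
    W=cloud(n,d)
    for q in("tall_centre","knob","slot","short_centre","weight","jar","bottle_centre","carton_centre","pot_centre"):
        for m in r.masks_of(q,n)[:3]:
            w=W[m["pixels"]]; print(q,round(m["score"],2),np.round(m["rect"]),np.nanmedian(w,0).round(3),np.nanmax(w[:,2]).round(3))
E
```

```text
{'time_s': 0.0, 'joints': array([-5.89523517e+01,  2.05911996e+01,  6.33702040e-01, -2.00136711e-02,
       -7.01360742e+01, -1.65070046e+01]), 'qd': array([-0.00724511, -0.04459803, -0.05256326,  0.10123044,  0.00945839,
        0.02524794]), 'joint_torque': array([-1.81423053e-03, -5.82722962e+01,  2.93051845e+01,  6.99702144e+00,
        6.79300865e-03, -1.65119905e-04]), 'tcp_pos': array([ 0.16932003, -0.65291   ,  0.22562514]), 'eef_rot': array([ 95.13985662,  89.90455488, 109.67368456]), 'contact_force': array([ 0.3201766 , -1.14144657, -0.30395208]), 'moment': array([-0.02609972,  0.04475991,  0.02835077]), 'gripper_width': 0.08774879792716148}
top 411.328626472833 273.46058111045437 214.28494363785552 [[0.01, -0.995, 0.097, 0.355], [-1.0, -0.011, -0.015, -0.018], [0.016, -0.097, -0.995, 1.243]]
tall_centre 0.72 [152. 186. 178. 199.] [0.529 0.276 0.086] 0.104
tall_centre 0.71 [ 81. 162. 108. 179.] [0.595 0.487 0.061] 0.07
tall_centre 0.62 [ 89. 189. 118. 210.] [0.505 0.461 0.061] 0.07
knob 0.76 [146. 144. 235. 227.] [0.554 0.197 0.039] 0.143
slot 0.55 [299. 176. 356. 207.] [ 0
[... 700 characters left out ...]
.069
tall_centre 0.81 [123. 288. 146. 316.] [0.591 0.503 0.047] 0.07
tall_centre 0.72 [255. 332. 273. 357.] [0.208 0.375 0.051] 0.071
knob 0.56 [174. 210. 256. 286.] [0.538 0.215 0.064] 0.142
slot 0.76 [273. 174. 316. 206.] [ 0.539 -0.192  0.038] 0.077
short_centre 0.52 [231. 233. 246. 240.] [0.528 0.125 0.055] 0.063
jar 0.37 [211. 228. 209. 229.] [0.62  0.169 0.072] 0.076
jar 0.19 [176. 214. 259. 283.] [0.541 0.217 0.066] 0.142
bottle_centre 0.66 [214. 165. 237. 216.] [0.679 0.031 0.099] 0.192
carton_centre 0.57 [328. 125. 356. 175.] [ 0.523 -0.438  0.069] 0.083
pot_centre 0.61 [282. 221. 298. 241.] [ 0.429 -0.023  0.036] 0.061
pot_centre 0.25 [192. 250. 212. 266.] [0.528 0.284 0.083] 0.104
```

View pics/top0.png

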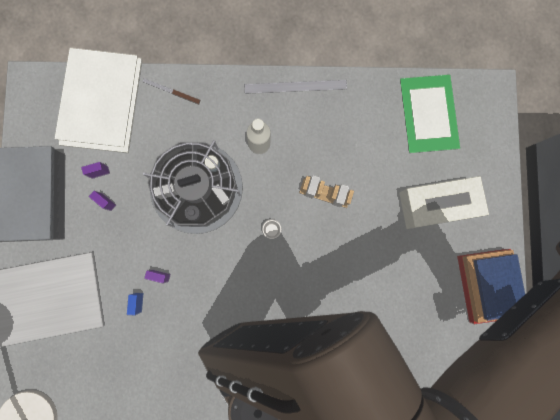

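View pics/side0.png

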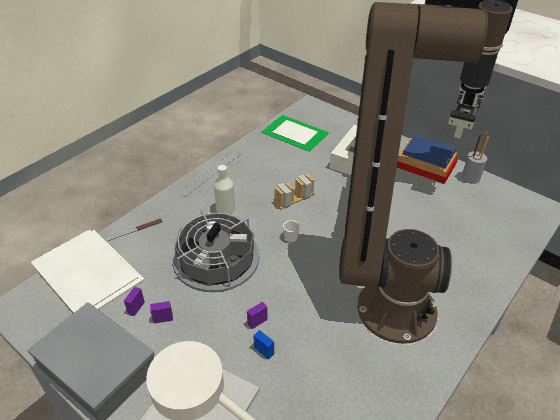

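Top: carousel at about (192,184), opening toward the robot, tall block at (163,189); rack at (328,190) with its middle slot empty; bottle (258,132), pot (272,229). The blue and purple blocks are look-alikes. Now the finer geometry.

```bash
python3 - <<'E'
from h import *
for n in("top","side"):
    im=cv2.imread(f"pics/{n}0.png"); d=np.load(f"{n}0.npy"); W=cloud(n,d); Z=W[...,2]
    near=np.hypot(W[...,0]-.55,W[...,1]-.198)
    k=W[(near<.045)&(Z>.125)&(Z<.15)]
    rc=cv2.minAreaRect(k[:,:2].astype(np.float32)); print(n,"knob",len(k),k.mean(0).round(4),rc)
    c=k[:,:2]-k[:,:2].mean(0); u,s,v=np.linalg.svd(c); print("  dir",np.degrees(np.arctan2(v[0,1],v[0,0])).round(1))
    # foot disc : z~.012
    hsv=cv2.cvtColor(im,cv2.COLOR_BGR2HSV)
    # wires
    C=k[:,:2].mean(0); D=W[...,:2]-C; R=np.hypot(D[...,0],D[...,1]); A=np.degrees(np.arctan2(D[...,1],D[...,0]))%360
    w=(R>.1)&(R<.145)&(Z>.0905)&(Z<.108)
    print("  wires",np.histogram(A[w],36,(0,360))[0])
    # foot
    fdisc=(R>.127)&(R<.15)&(Z>.006)&(Z<.016); print("  foot",fdisc.sum())
    P=W[fdisc][:,:2]; 
    hull=cv2.convexHull(P.astype(np.float32)); print("  circ",cv2.minEnclosingCircle(hull))
    # rack top
    b=(np.hypot(W[...,0]-.54,W[...,1]+.193)<.11)&(Z>.062)&(Z<.085)
    P=W[b]; print("  racktop",len(P),cv2.minAreaRect(P[:,:2].astype(np.float32)), np.median(P[:,2]))
    al=b&(hsv[...,1]<60); 
    for m in (al&(W[...,1]>-.193),al&(W[...,1]<-.193)):
        Q=W[m]; print("   blk",len(Q),Q.mean(0).round(4),cv2.minAreaRect(Q[:,:2].astype(np.float32)))
    for cx,cy,nm in((.529,.276,'tall'),):
        m=(np.hypot(W[...,0]-cx,W[...,1]-cy)<.04)&(Z>.08)&(Z<.093)&(hsv[...,1]<60)&(im.mean(2)>110)
        Q=W[m]; print("  tall",len(Q),Q.mean(0).round(4),cv2.minAreaRect(Q[:,:2].astype(np.float32)))
    u,v=map(int,proj(n,[.55,.2,.09])); a=cv2.resize(im[v-60:v+60,u-65:u+65],None,fx=4.6,fy=4.6,interpolation=cv2.INTER_CUBIC)
    u,v=map(int,proj(n,[.54,-.19,.05])); b=cv2.resize(im[v-60:v+60,u-40:u+40],(int(80*4.6)-170,552),interpolation=cv2.INTER_CUBIC) if 0 else None
    cv2.imwrite(f"pics/{n}0c.png",a)
E
```

```text
top knob 160 [0.554  0.1983 0.1361] ((0.5545359253883362, 0.1987997442483902), (0.018444862216711044, 0.05954499542713165), 18.090316772460938)
  dir -71.9
  wires [15 12 13 14 12 14 14 24 23 14 14 14 11 13 13 30  1  1  0  1  2  1  0  3
  0  6 34  8 13 13 13 12 10 36 12 15]
  foot 571
  circ ((0.5535857081413269, 0.19582796096801758), 0.1473105549812317)
  racktop 581 ((0.5424204468727112, -0.1916351616382599), (0.14329247176647186, 0.05614573881030083), 73.04365539550781) 0.07295837377768932
   blk 165 [ 0.5546 -0.1488  0.0728] ((0.5558232069015503, -0.1476106345653534), (0.027376368641853333, 0.05632394179701805), 74.48320770263672)
   blk 172 [ 0.5293 -0.2323  0.0728] ((0.5298250913619995, -0.23151206970214844), (0.05773814395070076, 0.04124101251363754), 5.844425201416016)
  tall 184 [0.5335 0.2767 0.0866] ((0.530632734298706, 0.2760768234729767), (0.03639810532331467, 0.07662025839090347), 19.900371551513672)
side knob 104 [0.5527 0.2066 0.1331] ((0.5546006560325623, 0.20496110618114471), (0.01973467692732811, 0.06399814784526825), 17.011205673217773)
  dir -71.3
  wires [ 9  9  8  7  7  6 10 21 18 11 11 12  7 13  9 21  0  0  0  0  0  0  0  0
  0  4 23  7  8  9  6  8 10 22 10  7]
  foot 417
  circ ((0.5523256659507751, 0.20982706546783447), 0.14282940328121185)
  racktop 327 ((0.5398300886154175, -0.1853320598602295), (0.1516861766576767, 0.0650060623884201), 73.89330291748047) 0.06937394132565378
   blk 88 [ 0.5537 -0.1423  0.0694] ((0.5543559789657593, -0.14036470651626587), (0.030902951955795288, 0.06345193088054657), 68.43832397460938)
   blk 83 [ 0.5282 -0.2264  0.0692] ((0.5279266238212585, -0.2274208962917328), (0.03002230077981949, 0.0655585452914238), 70.99593353271484)
  tall 109 [0.5359 0.2762 0.085 ] ((0.5382751226425171, 0.27732324600219727), (0.03447229042649269, 0.07916231453418732), 7.343573093414307)
```

View pics/top0c.png

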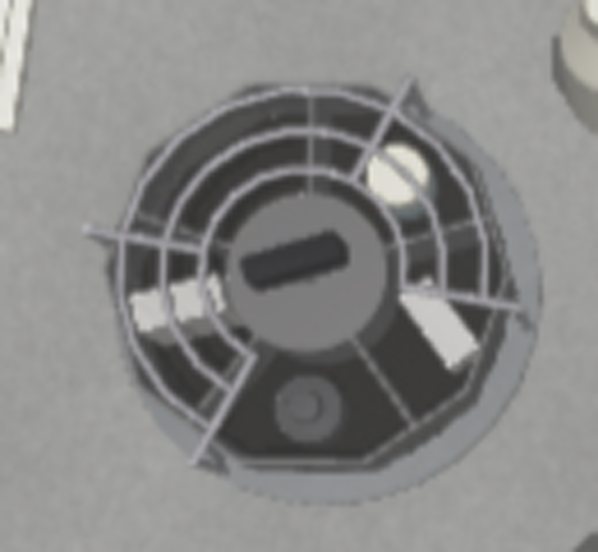

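```bash
cat >> h.py <<'E'
from scipy.spatial.transform import Rotation as Ro
def tool():
    s=r.get_state(); M=Ro.from_euler('xyz',s["eef_rot"],degrees=True).as_matrix(); return s,M
def yaw(M): return np.degrees(np.arctan2(M[1,1],M[0,1]))
def goto(p,yw):
    """total rows needed: turn about tool x (rad), shift cm in tool axes as they stand now and after turn"""
    s,M=tool(); d=np.array(p)-s["tcp_pos"]; dy=(yw-yaw(M)+90)%180-90
    a=np.radians(yw); N=np.array([[0,np.cos(a),-np.sin(a)*-1],[0,np.sin(a),-np.cos(a)],[-1,0,0]])
    print("t",round(s["time_s"],2),"tcp",s["tcp_pos"].round(4),"yaw",yaw(M).round(2),"xaxis",M[:,0].round(4),"j",s["joints"].round(1),"F",s["contact_force"].round(1),"w",s["gripper_width"].round(4))
    print(" turn rx",-np.radians(dy).round(4),"(dyaw %.1f)"%dy," shift now-axes cm",(M.T@d*100).round(2))
E
python3 - <<'E'
from h import *
d=np.load("top0.npy");W=cloud("top",d);Z=W[...,2];C=np.array([.554,.198])
D=W[...,:2]-C;R=np.hypot(*np.moveaxis(D,-1,0));A=np.degrees(np.arctan2(D[...,1],D[...,0]))%360
for a in(84,156,264,336):
    m=(R>.12)&(R<.14)&(Z>.088)&(Z<.108)&(abs(A-a)<10); 
    m2=m&(R>.126); print(a,np.histogram(A[m2],20,(a-10,a+10))[0])
# ring fit: outer wire points
m=(R>.09)&(R<.13)&(Z>.09)&(Z<.108); P=W[m][:,:2]; h=cv2.convexHull(P.astype(np.float32))[:,0]
from scipy.optimize import least_squares
near=np.hypot(W[...,0]-.554,W[...,1]-.198)
b=Z[(R>.025)&(R<.045)]; print("drum z",np.nanmedian(b))
goto([.554,.198,.2],18)
E
```

```text
84 [0 0 0 0 2 2 5 2 0 0 0 0 0 0 0 0 0 0 0 0]
156 [0 0 0 1 1 2 5 0 0 0 0 0 0 0 0 0 0 0 0 0]
264 [0 0 0 0 0 4 3 2 0 0 0 0 0 0 0 0 0 0 0 0]
336 [0 0 0 0 0 1 4 3 1 0 0 0 0 0 0 0 0 0 0 0]
drum z 0.0871370223722252Traceback (most recent call last):
  File "<stdin>", line 12, in <module>
  File "h.py", line 19, in goto
    print("t",round(s["time_s"],2),"tcp",s["tcp_pos"].round(4),"yaw",yaw(M).round(2),"xaxis",M[:,0].round(4),"j",s["joints"].round(1),"F",s["contact_force"].round(1),"w",s["gripper_width"].round(4))
                                                                                                                                                                          ^^^^^^^^^^^^^^^^^^^^^^^^
AttributeError: 'float' object has no attribute 'round'
```

```bash
sed -i 's/s\["gripper_width"\].round(4)/round(float(s["gripper_width"]),4)/' h.py; sed -i '/a=np.radians(yw); N=/d' h.py; python3 -c "
from h import *
goto([.554,.198,.24],18.1);goto([.554,.198,.24],198.1)
s,M=tool();print(M.round(3))"
```

```text
t 1.0 tcp [ 0.1694 -0.6534  0.2266] yaw 104.54 xaxis [ 0. -0. -1.] j [-59.   20.5   0.7   0.  -70.1 -16.5] F [ 0.3 -0.   0.9] w 0.0878
 turn rx 1.5087 (dyaw -86.4)  shift now-axes cm [-1.34 72.76 58.6 ]
t 1.0 tcp [ 0.1694 -0.6534  0.2266] yaw 104.54 xaxis [ 0. -0. -1.] j [-59.   20.5   0.7   0.  -70.1 -16.5] F [ 0.3 -0.   0.9] w 0.0878
 turn rx 1.5087 (dyaw -86.4)  shift now-axes cm [-1.34 72.76 58.6 ]
[[ 0.    -0.251  0.968]
 [-0.     0.968  0.251]
 [-1.    -0.     0.   ]]
```

```bash
python3 -m creep '[[0,0,0,-0.1,1.2,1.6,100],[0,0,0,-0.1,2.36,3.24,100],[0,0,0,-0.1,2.36,3.24,100],[0,0,0,-0.1,2.36,3.24,100],[0,0,0,-0.1,2.36,3.24,100],[0,0,0,-0.1,2.36,3.24,100],[0,0,0,-0.1,2.36,3.24,100],[0,0,0,-0.1,2.36,3.24,100]]' 
python3 -m creep '[[0,0,0,-0.1,2.36,3.24,60],[0,0,0,-0.1,2.36,3.24,60],[0,0,0,-0.1,2.36,3.24,60],[0,0,0,-0.1,2.36,3.24,60],[0,0,0,-0.1,2.36,3.24,60],[0,0,0,-0.1,1.2,1.6,60],[-0.136,0,0,0,0,0,60],[-0.136,0,0,0,0,0,60]]'
python3 -m creep '[[-0.136,0,0,0,0,0,60],[-0.136,0,0,0,0,0,60],[-0.136,0,0,0,0,0,60],[-0.136,0,0,0,0,0,60],[-0.136,0,0,0,0,0,60],[-0.136,0,0,0,0,0,60],[-0.136,0,0,0,0,0,60],[-0.136,0,0,0,0,0,60]]'
python3 -m creep '[[-0.136,0,0,0,0,0,60],[-0.136,0,0,0,0,0,60],[0,0,0,0,0,0,60]]'
python3 -c "
from h import *
goto([.554,.198,.24],198.1)"
```

```text
time_s: 1.8
tcp_pos: [0.3609, -0.4189, 0.2349]
eef_rot: [-39.3, 90.0, -24.8]
contact_force: [-0.0, -0.6, -0.0]
gripper_width: 0.0877
time_s: 2.6
tcp_pos: [0.5001, -0.2489, 0.2407]
eef_rot: [-3.6, 90.0, 26.9]
contact_force: [-0.3, -0.8, 0.2]
gripper_width: 0.0526
time_s: 3.4
tcp_pos: [0.4995, -0.2498, 0.2407]
eef_rot: [-81.0, 90.0, 11.8]
contact_force: [0.2, -0.2, 0.6]
gripper_width: 0.0521
time_s: 3.7
tcp_pos: [0.4995, -0.2498, 0.2407]
eef_rot: [-104.4, 90.0, 3.8]
contact_force: [-0.1, -0.5, -0.6]
gripper_width: 0.0523
t 3.7 tcp [ 0.4995 -0.2498  0.2407] yaw -161.81 xaxis [ 4.e-04  0.e+00 -1.e+00] j [ -6.5   9.1 -13.   -0.  -67.9  24.7] F [-0.1 -0.5 -0.6] w 0.0523
 turn rx 0.0015 (dyaw -0.1)  shift now-axes cm [  0.08 -19.15  40.85]
```

```bash
python3 -m creep '[[0,0,0,0,-0.8,1.7,60],[0,0,0,0,-1.6,3.4,60],[0,0,0,0,-1.6,3.4,60],[0,0,0,0,-1.6,3.4,60],[0,0,0,0,-1.6,3.4,60],[0,0,0,0,-1.6,3.4,60],[0,0,0,0,-1.6,3.4,60],[0,0,0,0,-1.6,3.4,60]]' 
python3 -m creep '[[0,0,0,0,-1.6,3.4,60],[0,0,0,0,-1.6,3.4,60],[0,0,0,0,-1.6,3.4,60],[0,0,0,0,-1.6,3.4,60],[0,0,0,0,-0.8,1.7,60],[0,0,0,2,0,0,60],[0,0,0,3,0,0,60],[0,0,0,1,0,0,60]]'
python3 -c "
from h import *
goto([.554,.198,.11],198.1)
im,d=r.capture('side'); u,v=map(int,proj('side',[.55,.2,.12]))
cv2.imwrite('pics/s1.png',cv2.resize(im[v-80:v+80,u-80:u+80],None,fx=3.5,fy=3.5))"
```

```text
time_s: 4.5
tcp_pos: [0.5345, 0.0311, 0.2409]
eef_rot: [-82.3, 90.0, 25.5]
contact_force: [0.2, -0.5, 0.8]
gripper_width: 0.0531
time_s: 5.3
tcp_pos: [0.554, 0.1964, 0.1778]
eef_rot: [98.3, 89.8, -153.9]
contact_force: [-0.1, -0.7, -1.2]
gripper_width: 0.0525
t 5.3 tcp [0.554  0.1964 0.1778] yaw -162.12 xaxis [-0.0038 -0.0019 -1.    ] j [ 38.5  14.6 -14.4  -0.1 -61.2 -20.6] F [-0.1 -0.7 -1.2] w 0.0525
 turn rx -0.0039 (dyaw 0.2)  shift now-axes cm [ 6.78 -0.07  0.16]
```

View pics/s1.png

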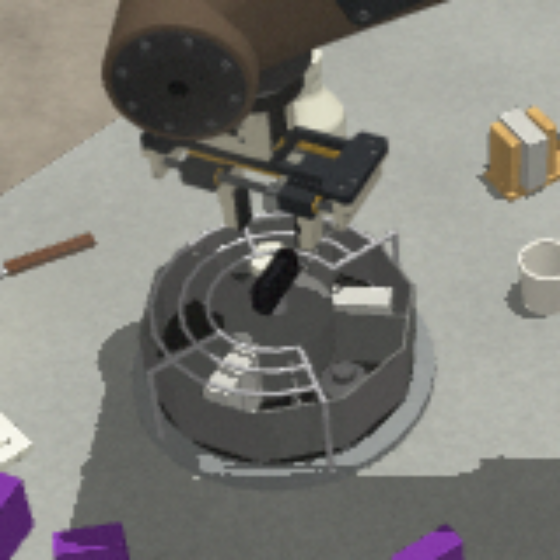

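Fingers straddle the knob at about (275,280). Descend and grip.

```bash
python3 -m creep '[[0,0,0,1.5,0,0.08,60],[0,0,0,2.5,0,0.08,60],[0,0,0,2,0,0,60],[0,0,0,0.7,0,0,60],[0,0,0,0,0,0,60],[0,0,0,0,0,0,0],[0,0,0,0,0,0,0],[0,0,0,0,0,0,0]]' 25
python3 -m creep '[[0,0,0,0,0,0,0],[0,0,0,0,0,0,0],[0,0,0,0,0,0,0]]'
python3 -c "
from h import *
goto([.554,.198,.11],198.1)"
```

```text
time_s: 6.15
tcp_pos: [0.5558, 0.1989, 0.1147]
eef_rot: [-73.7, 89.9, 34.4]
contact_force: [0.3, -0.6, -0.4]
gripper_width: 0.0345
time_s: 6.45
tcp_pos: [0.5562, 0.199, 0.114]
eef_rot: [-84.9, 89.9, 23.1]
contact_force: [4.3, 0.8, -0.1]
gripper_width: 0.018
t 6.45 tcp [0.5562 0.199  0.114 ] yaw -161.94 xaxis [ 1.8e-03  8.0e-04 -1.0e+00] j [ 38.7  18.1 -18.8   0.  -53.  -20.6] F [ 4.3  0.8 -0.1] w 0.018
 turn rx -0.0007 (dyaw 0.0)  shift now-axes cm [ 0.4   0.24 -0.02]
```

```bash
python3 -m creep '[[-0.02,0,0,0,0,0,0],[-0.04,0,0,0,0,0,0],[-0.06,0,0,0,0,0,0],[-0.07,0,0,0,0,0,0],[-0.07,0,0,0,0,0,0],[-0.07,0,0,0,0,0,0],[-0.07,0,0,0,0,0,0],[-0.07,0,0,0,0,0,0]]' 
python3 -m creep '[[-0.07,0,0,0,0,0,0],[-0.07,0,0,0,0,0,0],[-0.07,0,0,0,0,0,0],[-0.07,0,0,0,0,0,0],[-0.07,0,0,0,0,0,0],[-0.07,0,0,0,0,0,0],[-0.07,0,0,0,0,0,0],[-0.07,0,0,0,0,0,0]]' 
python3 -m creep '[[-0.07,0,0,0,0,0,0],[-0.07,0,0,0,0,0,0],[-0.07,0,0,0,0,0,0],[-0.07,0,0,0,0,0,0],[-0.07,0,0,0,0,0,0],[-0.07,0,0,0,0,0,0],[-0.07,0,0,0,0,0,0],[-0.07,0,0,0,0,0,0]]' 
python3 -m creep '[[-0.06,0,0,0,0,0,0],[-0.04,0,0,0,0,0,0],[-0.02,0,0,0,0,0,0],[0,0,0,0,0,0,0],[0,0,0,0,0,0,0]]' 
python3 -c "
from h import *
goto([.5555,.199,.11],296.1)"
```

```text
time_s: 7.25
tcp_pos: [0.5567, 0.1993, 0.1141]
eef_rot: [-110.5, 89.8, 24.7]
contact_force: [7.2, 1.4, -1.3]
gripper_width: 0.0177
time_s: 8.05
tcp_pos: [0.557, 0.1998, 0.114]
eef_rot: [-135.2, 89.8, 32.2]
contact_force: [6.9, 2.9, -2.8]
gripper_width: 0.0178
time_s: 8.85
tcp_pos: [0.557, 0.2005, 0.1141]
eef_rot: [-159.4, 89.7, 40.0]
contact_force: [6.2, 6.1, -2.6]
gripper_width: 0.0176
time_s: 9.35
tcp_pos: [0.557, 0.2006, 0.1141]
eef_rot: [-165.6, 89.7, 40.5]
contact_force: [6.0, 6.6, -3.8]
gripper_width: 0.0177
t 9.35 tcp [0.557  0.2006 0.1141] yaw -63.87 xaxis [ 0.0035  0.003  -1.    ] j [ 38.7  18.2 -18.7  -0.  -52.9  77.4] F [ 6.   6.6 -3.8] w 0.0177
 turn rx 0.0005 (dyaw -0.0)  shift now-axes cm [0.41 0.08 0.21]
```

```bash
python3 -m creep '[[0,0,0,0,0,0,55],[0,0,0,0,0,0,55],[0,0,0,0,0,0,55],[0,0,0,-1,0,0,55],[0,0,0,-3,0,0,55],[0,0,0,-4,0,0,55],[0,0,0,-3,0,0,55],[0,0,0,-1,0,1.5,55]]' 
python3 -m creep '[[0,0,0,0,0,3,55],[0,0,0,0,0,3,55],[0,0,0,0,0,0.8,55],[0,0,0,0,0,0,55]]' 
python3 - <<'E'
from h import *
goto([.4825,.1646,.05],296.1)
o=[]
for n in("top","side"):
    im,d=r.capture(n); np.save(f"{n}1.npy",d); cv2.imwrite(f"pics/{n}1f.png",im)
    u,v=map(int,proj(n,[.52,.18,.09])); o.append(cv2.resize(im[v-60:v+60,u-60:u+60],(400,400),interpolation=cv2.INTER_CUBIC))
    W=cloud(n,d)
    for m in r.masks_of("tall_centre",n)[:4]:
        w=W[m["pixels"]];t=w[w[:,2]>.08]; print(n,round(m["score"],2),np.nanmedian(w,0).round(3),len(t),cv2.minAreaRect(t[:,:2].astype(np.float32)) if len(t)>5 else '')
cv2.imwrite("pics/c1.png",np.hstack(o))
E
```

```text
time_s: 10.15
tcp_pos: [0.544, 0.1929, 0.2379]
eef_rot: [178.6, 89.7, 24.7]
contact_force: [-0.3, -0.5, 0.3]
gripper_width: 0.0481
time_s: 10.55
tcp_pos: [0.4801, 0.1617, 0.2349]
eef_rot: [-167.9, 89.9, 38.1]
contact_force: [0.8, 1.0, -0.1]
gripper_width: 0.0484
t 10.55 tcp [0.4801 0.1617 0.2349] yaw -63.96 xaxis [ 0.0015  0.0012 -1.    ] j [ 40.9   4.1 -19.5   0.  -66.2  75.2] F [ 0.8  1.  -0.1] w 0.0484
 turn rx -0.001 (dyaw 0.1)  shift now-axes cm [18.49 -0.15 -0.3 ]
top 0.76 [0.595 0.49  0.062] 0 
top 0.61 [0.22  0.35  0.055] 2 
top 0.55 [0.466 0.16  0.085] 105 ((0.46352168917655945, 0.15916527807712555), (0.04642915725708008, 0.029693663120269775), 45.42694854736328)
side 0.91 [0.501 0.475 0.046] 0 
side 0.79 [0.591 0.503 0.046] 0 
side 0.75 [0.206 0.374 0.051] 0 
side 0.65 [0.283 0.31  0.047] 0
```

View pics/c1.png

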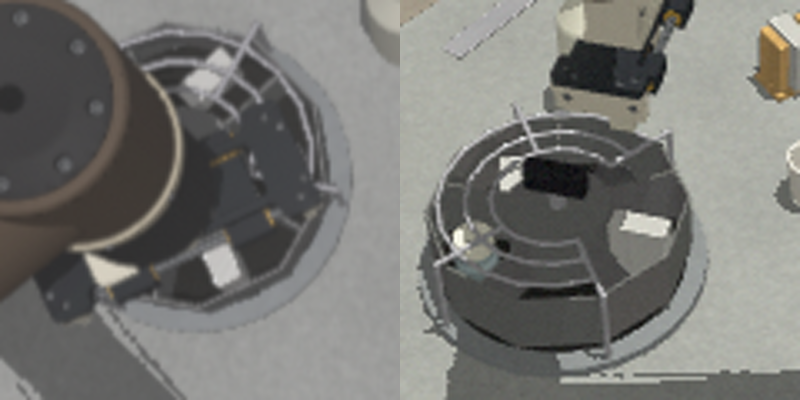

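The tall block is in the opening (side crop, (645,222)), with fingers clear above. I'll measure its top face in the side view.

```bash
python3 - <<'E'
from h import *
n="side"; d=np.load("side1.npy"); im=cv2.imread("pics/side1f.png").astype(int); W=cloud(n,d)
m=(np.hypot(W[...,0]-.48,W[...,1]-.165)<.045)&(W[...,2]>.068)&(W[...,2]<.1)&(im.min(2)>150)
P=W[m]; print(len(P),P.mean(0),cv2.minAreaRect(P[:,:2].astype(np.float32)))
u,s,v=np.linalg.svd(P[:,:2]-P[:,:2].mean(0)); print(np.degrees(np.arctan2(v[0,1],v[0,0])))
# same camera knob bias
k=W[(np.hypot(W[...,0]-.556,W[...,1]-.2)<.045)&(W[...,2]>.127)&(W[...,2]<.16)]; print("knob",k.mean(0))
u,s,v=np.linalg.svd(k[:,:2]-k[:,:2].mean(0)); print(np.degrees(np.arctan2(v[0,1],v[0,0])), cv2.minAreaRect(k[:,:2].astype(np.float32)))
E
```

```text
77 [0.47494397 0.17026736 0.08457027] ((0.47489628195762634, 0.17090949416160583), (0.04278451204299927, 0.028247609734535217), 24.9871883392334)
-157.21977011385889
knob [0.55373869 0.20652426 0.13387709]
-152.53962878043333 ((0.5545191764831543, 0.2059500366449356), (0.0591922365128994, 0.023667098954319954), 27.93594741821289)
```

```bash
python3 -m creep '[[0,0,0,2,-0.15,0,55],[0,0,0,3,0,0,55],[0,0,0,4,0,0,55],[0,0,0,3,0,0,55],[0,0,0,2,0,0,55],[0,0,0,0,0,0,55]]' 
python3 -c "
from h import *
goto([.4815,.164,.047],296.1)"
python3 -m creep '[[0,0,0,1,0,0,55],[0,0,0,1.5,0,0,55],[0,0,0,1.2,0,0,55],[0,0,0,0.6,0,0,55],[0,0,0,0,0,0,55]]' 
python3 -c "
from h import *
goto([.4815,.164,.047],296.1)"
```

```text
time_s: 11.35
tcp_pos: [0.4788, 0.1625, 0.0904]
eef_rot: [11.2, 89.6, -142.8]
contact_force: [-0.4, -0.1, -0.2]
gripper_width: 0.0482
t 11.35 tcp [0.4788 0.1625 0.0904] yaw -64.01 xaxis [-0.0052 -0.0039 -1.    ] j [ 41.   12.7 -30.5  -0.  -47.2  75. ] F [-0.4 -0.1 -0.2] w 0.0482
 turn rx -0.002 (dyaw 0.1)  shift now-axes cm [ 4.34 -0.03 -0.34]
time_s: 11.85
tcp_pos: [0.4799, 0.1634, 0.0501]
eef_rot: [15.5, 89.9, -138.5]
contact_force: [-0.7, 0.0, -0.4]
gripper_width: 0.0485
t 11.85 tcp [0.4799 0.1634 0.0501] yaw -63.98 xaxis [-8.e-04 -7.e-04 -1.e+00] j [ 41.   15.9 -33.    0.  -41.2  75. ] F [-0.7  0.  -0.4] w 0.0485
 turn rx -0.0013 (dyaw 0.1)  shift now-axes cm [ 0.31  0.01 -0.17]
```

```bash
python3 -m creep '[[0,0,0,0.3,0,0,55],[0,0,0,0,0,0,0],[0,0,0,0,0,0,0],[0,0,0,0,0,0,0],[0,0,0,0,0,0,0],[0,0,0,0,0,0,0]]' 30
python3 -c "
from h import *
goto([.4815,.164,.047],296.1)"
python3 -m creep '[[0,0,0,-0.5,0,0,0],[0,0,0,-1.5,0,0,0],[0,0,0,-2.5,0,0,0],[0,0,0,-3,0,0,0],[0,0,0,-3,0,0,0],[0,0,0,-2,0,0,0],[0,0,0,-0.5,0,0,0],[0,0,0,0,0,0,0]]'
python3 -c "
from h import *
goto([.54,-.05,.027],253)"
```

```text
time_s: 12.45
tcp_pos: [0.4801, 0.1636, 0.0478]
eef_rot: [-178.5, 90.0, 27.5]
contact_force: [-0.8, 0.3, 3.7]
gripper_width: 0.024
t 12.45 tcp [0.4801 0.1636 0.0478] yaw -63.97 xaxis [ 3.e-04  1.e-04 -1.e+00] j [ 41.   16.1 -33.1   0.  -40.8  75. ] F [-0.8  0.3  3.7] w 0.024
 turn rx -0.0012 (dyaw 0.1)  shift now-axes cm [ 0.08  0.02 -0.14]
time_s: 13.25
tcp_pos: [0.48, 0.1636, 0.1778]
eef_rot: [-148.6, 89.9, 57.4]
contact_force: [-0.4, -1.1, -2.4]
gripper_width: 0.0239
t 13.25 tcp [0.48   0.1636 0.1778] yaw -63.99 xaxis [ 6.e-04  9.e-04 -1.e+00] j [ 41.    6.9 -24.3  -0.  -58.7  75. ] F [-0.4 -1.1 -2.4] w 0.0239
 turn rx 0.7507 (dyaw -43.0)  shift now-axes cm [15.06 21.84  3.99]
```

```bash
python3 -m creep '[[0,0,0,0,1.4,0.2,0],[0,0,0,0,2.8,0.5,0],[0,0,0,0,3.2,0.6,0],[0,0,0,0,3.5,0.7,0],[0,0,0,0,3.5,0.7,0],[0,0,0,0,3.2,0.6,0],[0,0,0,0,2.8,0.5,0],[0,0,0,0,1.4,0.2,0]]'
python3 -m creep '[[0.05,0,0,0,0,0,0],[0.1,0,0,0,0,0,0],[0.12,0,0,0,0,0,0],[0.12,0,0,0,0,0,0],[0.12,0,0,0,0,0,0],[0.12,0,0,0,0,0,0],[0.08,0,0,0,0,0,0],[0.04,0,0,0,0,0,0]]'
python3 -m creep '[[0,0,0,1,0,0,0],[0,0,0,2.5,0,0,0],[0,0,0,3.5,0,0,0],[0,0,0,3,0,0,0],[0,0,0,1.5,0,0,0],[0,0,0,0.5,0,0,0],[0,0,0,0,0,0,0],[0,0,0,0,0,0,0]]'
python3 -c "
from h import *
goto([.54,-.05,.0265],253)"
```

```text
time_s: 14.05
tcp_pos: [0.539, -0.0526, 0.1757]
eef_rot: [-13.2, 89.8, -167.3]
contact_force: [0.4, 0.0, -3.2]
gripper_width: 0.024
time_s: 14.85
tcp_pos: [0.539, -0.0501, 0.1761]
eef_rot: [23.8, 89.9, -173.4]
contact_force: [0.5, -0.3, -2.5]
gripper_width: 0.0241
time_s: 15.65
tcp_pos: [0.5402, -0.0499, 0.058]
eef_rot: [-165.7, 90.0, -2.6]
contact_force: [0.6, -0.3, -2.3]
gripper_width: 0.024
t 15.65 tcp [ 0.5402 -0.0499  0.058 ] yaw -106.91 xaxis [ 6.e-04 -0.e+00 -1.e+00] j [ 15.4  18.1 -28.2   0.  -43.7  57.6] F [ 0.6 -0.3 -2.3] w 0.024
 turn rx 0.0016 (dyaw -0.1)  shift now-axes cm [3.15 0.02 0.02]
```

```bash
python3 -m creep '[[0,0,0,0.8,0,0,0],[0,0,0,1.2,0,0,0],[0,0,0,0.6,0,0,0],[0,0,0,0.2,0,0,0],[0,0,0,0.1,0,0,0],[0,0,0,0,0,0,0],[0,0,0,0,0,0,0]]'
python3 -m creep '[[0,0,0,0.1,0,0,0],[0,0,0,0,0,0,0]]'
python3 -m creep '[[0,0,0,0.1,0,0,0],[0,0,0,0,0,0,0]]'
```

```text
time_s: 16.35
tcp_pos: [0.54, -0.0499, 0.0288]
eef_rot: [-154.6, 90.0, 8.4]
contact_force: [-0.3, -0.7, -2.4]
gripper_width: 0.0241
time_s: 16.55
tcp_pos: [0.5398, -0.0499, 0.0277]
eef_rot: [-144.3, 90.0, 18.7]
contact_force: [-0.6, -0.3, -2.7]
gripper_width: 0.0239
time_s: 16.75
tcp_pos: [0.5397, -0.0499, 0.0265]
eef_rot: [16.3, 90.0, 179.4]
contact_force: [-0.8, 0.2, -2.0]
gripper_width: 0.0236
```

```bash
python3 -m creep '[[0,0,0,0.1,0,0,0],[0,0,0,0,0,0,0]]'
python3 -m creep '[[0,0,0,0.05,0,0,0],[0,0,0,0,0,0,0]]'
```

```text
time_s: 16.95
tcp_pos: [0.5399, -0.0499, 0.0259]
eef_rot: [-171.1, 90.0, -8.1]
contact_force: [-0.3, -0.3, 2.8]
gripper_width: 0.0238
time_s: 17.15
tcp_pos: [0.5399, -0.0499, 0.0259]
eef_rot: [-175.5, 90.0, -12.4]
contact_force: [-3.3, 0.6, 8.0]
gripper_width: 0.0238
```

```bash
python3 -m creep '[[0,0,0,0,0,0,55],[0,0,0,0,0,0,55],[0,0,0,0,0,0,55],[0,0,0,-1,0,0,55],[0,0,0,-3,0,0,55],[0,0,0,-4,0,0,55],[0,0,0,-4,0,0,100],[0,0,0,-1,0,0,100]]'
python3 -m creep '[[0.08,0,0,0,0,0,100],[0.14,0,0,0,0,0,100],[0.14,0,0,0,0,0,100],[0.14,0,0,0,0,0,100],[0.14,0,0,0,0,0,100],[0.14,0,0,0,0,0,100],[0.14,0,0,0,0,0,100],[0.14,0,0,0,0,0,100]]'
python3 -m creep '[[0.14,0,0,0,0,0,100],[0.14,0,0,0,0,0,100],[0.14,0,0,0,0,0,100],[0.09,0,0,0,0,0,100],[0,0,0,0,0,0,100]]'
python3 - <<'E'
from h import *
goto([.54,-.05,.0265],163)
o=[]
for n in("top","side"):
    im,d=r.capture(n); np.save(f"{n}2.npy",d); cv2.imwrite(f"pics/{n}2f.png",im)
    u,v=map(int,proj(n,[.54,-.12,.06])); o.append(cv2.resize(im[v-60:v+60,u-60:u+60],(400,400),interpolation=cv2.INTER_CUBIC))
cv2.imwrite("pics/c2.png",np.hstack(o))
E
```

```text
time_s: 17.95
tcp_pos: [0.5423, -0.0497, 0.1606]
eef_rot: [-157.2, 89.6, 5.9]
contact_force: [0.7, 0.3, -0.7]
gripper_width: 0.0591
time_s: 18.75
tcp_pos: [0.5396, -0.05, 0.1553]
eef_rot: [41.6, 90.0, 143.6]
contact_force: [0.0, -0.2, 0.0]
gripper_width: 0.0879
time_s: 19.25
tcp_pos: [0.5396, -0.0499, 0.1552]
eef_rot: [46.7, 90.0, 119.7]
contact_force: [0.5, -0.4, 0.8]
gripper_width: 0.0881
t 19.25 tcp [ 0.5396 -0.0499  0.1552] yaw 163.02 xaxis [-0.e+00  1.e-04 -1.e+00] j [ 15.4  11.5 -21.9  -0.  -56.6 -32.4] F [ 0.5 -0.4  0.8] w 0.0881
 turn rx 0.0004 (dyaw -0.0)  shift now-axes cm [ 1.287e+01 -4.000e-02  1.000e-02]
```

View pics/c2.png

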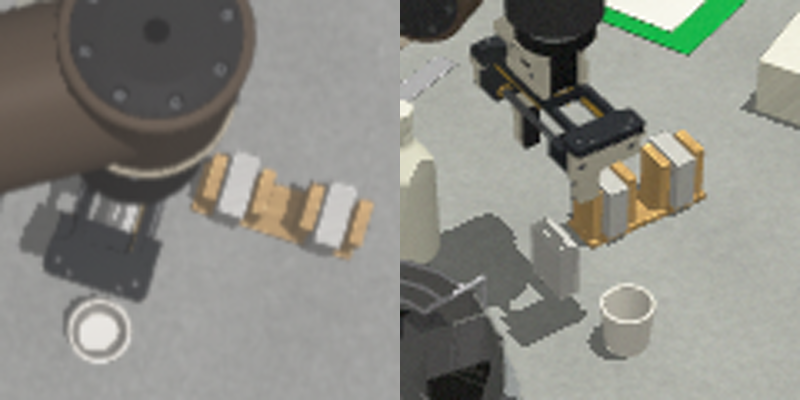

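The block stands upright on the bench (side crop (555,258)), and the rack is in full view in both pictures. Measure rack fins precisely, and the standing block for camera bias.

```bash
python3 - <<'E'
from h import *
from scipy.optimize import minimize
c0=np.array([.542,-.191])
for n in("top","side"):
    d=np.load(f"{n}2.npy"); im=cv2.imread(f"pics/{n}2f.png"); W=cloud(n,d); hsv=cv2.cvtColor(im,cv2.COLOR_BGR2HSV); Z=W[...,2]
    zt=.072 if n=="top" else .0695
    reg=(np.hypot(W[...,0]-c0[0],W[...,1]-c0[1])<.11)&(abs(Z-zt)<.006)
    fin=reg&(hsv[...,1]>80); al=reg&(hsv[...,1]<60)
    P=W[fin][:,:2]; Q=W[al][:,:2]
    def cost(x,full=False):
        a=np.radians(x[2]); D=P-x[:2]; X=D@[np.cos(a),np.sin(a)]; Y=D@[-np.sin(a),np.cos(a)]
        dy=np.min(abs(abs(Y)[:,None]-np.array([22,66])*1e-3),1)
        return np.mean(np.maximum(dy-.004,0)**2)*1e6+np.mean(np.maximum(abs(X)-.018,0)**2)*1e6
    best=min((minimize(cost,[c0[0]+dx,c0[1]+dy,-17],method="Nelder-Mead",options=dict(initial_simplex=[[c0[0]+dx,c0[1]+dy,-17],[c0[0]+dx+.004,c0[1]+dy,-17],[c0[0]+dx,c0[1]+dy+.004,-17],[c0[0]+dx,c0[1]+dy,-14]])) for dx in(-.004,.003) for dy in(-.003,.004,.008)),key=lambda o:o.fun)
    print(n,len(P),"slot",best.x.round(4),best.fun)
    a=np.radians(best.x[2]);ex=np.array([np.cos(a),np.sin(a)]);ey=np.array([-ex[1],ex[0]])
    for s in(1,-1):
        q=(Q-best.x[:2]); q=q[np.sign(q@ey)==s]; print("  blk",len(q),"x",np.percentile(q@ex,[2,50,98]).round(4),"y",np.percentile(q@ey,[2,50,98]).round(4))
    t=(np.hypot(W[...,0]-.54,W[...,1]+.048)<.045)&(Z>.01)&(Z<.08)&(hsv[...,1]<60)
    T=W[t]; tt=T[T[:,2]>.058]; print("  tall pts",len(T),len(tt),tt.mean(0).round(4) if len(tt) else '', cv2.minAreaRect(tt[:,:2].astype(np.float32)) if len(tt)>4 else '')
E
```

```text
top 214 slot [  0.542   -0.191  -16.9528] 0.44315685942285954
  blk 163 x [-0.0272 -0.0006  0.0271] y [0.0324 0.0439 0.0553]
  blk 166 x [-0.0269  0.0009  0.0274] y [-0.055  -0.043  -0.0314]
  tall pts 65 62 [ 0.5277 -0.0471  0.0653] ((0.5275824666023254, -0.046936653554439545), (0.022959673777222633, 0.02117975801229477), 71.87564849853516)
side 96 slot [  0.542   -0.1851 -15.3829] 3.5130409089175796
  blk 46 x [-0.0292 -0.0135  0.016 ] y [0.0302 0.0431 0.0563]
  blk 76 x [-0.0289 -0.0025  0.0305] y [-0.059  -0.0454 -0.0309]
  tall pts 228 86 [ 0.5399 -0.044   0.0623] ((0.5407165288925171, -0.045787978917360306), (0.02662581391632557, 0.058973804116249084), 67.4890365600586)
```

```bash
python3 -m creep '[[0,0,0,1.5,0,0,90],[0,0,0,3,0,0,90],[0,0,0,3.5,0,0,90],[0,0,0,2.5,0,0,90],[0,0,0,1.5,0,0,90],[0,0,0,0.5,0,0,90],[0,0,0,0,0,0,90],[0,0,0,0,0,0,90]]'
python3 -m creep '[[0,0,0,0,0,0,0],[0,0,0,0,0,0,0],[0,0,0,0,0,0,0],[0,0,0,0,0,0,0],[0,0,0,0,0,0,0]]' 30
python3 -m creep '[[0,0,0,-0.3,0,0,0],[0,0,0,-1.5,0,0,0],[0,0,0,-3,0,0,0],[0,0,0,-3.5,0,0,0],[0,0,0,-2.5,0,0,0],[0,0,0,-1,0,0,0],[0,0,0,0,0,0,0]]'
python3 -c "
from h import *
goto([.543,-.1906,.038],163.05)"
```

```text
time_s: 20.15
tcp_pos: [0.5404, -0.0498, 0.0309]
eef_rot: [-66.6, 89.9, 6.6]
contact_force: [-0.2, -0.4, 0.2]
gripper_width: 0.0789
time_s: 20.65
tcp_pos: [0.5405, -0.0498, 0.0307]
eef_rot: [-68.2, 89.9, 4.9]
contact_force: [0.4, -0.8, 4.5]
gripper_width: 0.0558
time_s: 21.35
tcp_pos: [0.5399, -0.0498, 0.1488]
eef_rot: [-48.6, 89.9, 24.5]
contact_force: [0.3, 0.3, -2.4]
gripper_width: 0.0554
t 21.35 tcp [ 0.5399 -0.0498  0.1488] yaw 163.09 xaxis [ 1.6e-03  7.0e-04 -1.0e+00] j [ 15.4  11.8 -22.4  -0.  -55.7 -32.3] F [ 0.3  0.3 -2.4] w 0.0554
 turn rx 0.0007 (dyaw -0.0)  shift now-axes cm [ 11.07  -4.37 -13.4 ]
```

```bash
python3 -m creep '[[0,0,0,0,-0.4,-1.2,0],[0,0,0,0,-0.7,-2,0],[0,0,0,0,-0.8,-2.5,0],[0,0,0,0,-0.8,-2.5,0],[0,0,0,0,-0.77,-2.5,0],[0,0,0,0,-0.6,-1.7,0],[0,0,0,0,-0.3,-1,0],[0,0,0,0,0,0,0]]'
python3 -m creep '[[0,0,0,1,0,0,0],[0,0,0,1.5,0,0,0],[0,0,0,0.7,0,0,0],[0,0,0,0,0,0,0],[0,0,0,0,0,0,0]]'
python3 - <<'E'
from h import *
goto([.543,-.1906,.038],163.05)
o=[]
for n in("top","side"):
    im,d=r.capture(n); np.save(f"{n}3.npy",d); cv2.imwrite(f"pics/{n}3f.png",im)
    u,v=map(int,proj(n,[.54,-.19,.07])); o.append(cv2.resize(im[v-35:v+35,u-35:u+35],(400,400),interpolation=cv2.INTER_CUBIC))
cv2.imwrite("pics/c3.png",np.hstack(o))
E
```

```text
time_s: 22.15
tcp_pos: [0.5415, -0.1921, 0.1463]
eef_rot: [102.1, 89.8, 175.0]
contact_force: [-1.0, 0.2, -1.8]
gripper_width: 0.056
time_s: 22.65
tcp_pos: [0.5427, -0.1905, 0.116]
eef_rot: [136.2, 90.0, -150.7]
contact_force: [-0.4, 0.1, -1.2]
gripper_width: 0.0558
t 22.65 tcp [ 0.5427 -0.1905  0.116 ] yaw 163.15 xaxis [-3.e-04 -2.e-04 -1.e+00] j [  0.1  16.8 -20.5   0.  -52.7 -17. ] F [-0.4  0.1 -1.2] w 0.0558
 turn rx 0.0017 (dyaw -0.1)  shift now-axes cm [ 7.8  -0.03 -0.  ]
```

View pics/c3.png

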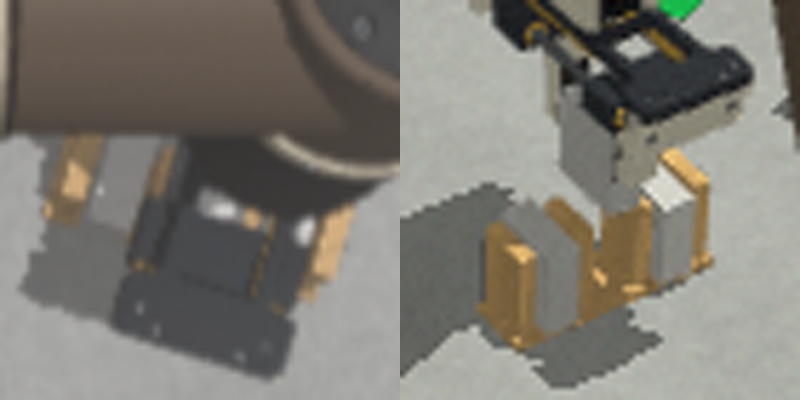

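Block hangs above the middle slot (side crop about (590,140)), aligned. Lower gently with force checks.

```bash
python3 -m creep '[[0,0,0,0.5,0,0,0],[0,0,0,0.6,0,0,0],[0,0,0,0.5,0,0,0],[0,0,0,0.3,0,0,0],[0,0,0,0.2,0,0,0],[0,0,0,0,0,0,0]]'
python3 -m creep '[[0,0,0,0.3,0,0,0],[0,0,0,0.3,0,0,0],[0,0,0,0,0,0,0]]'
```

```text
time_s: 23.35
tcp_pos: [0.5424, -0.1909, 0.0947]
eef_rot: [107.5, 90.0, -179.4]
contact_force: [0.3, 0.0, -2.0]
gripper_width: 0.0558
time_s: 23.65
tcp_pos: [0.5423, -0.1908, 0.0886]
eef_rot: [93.6, 90.0, 166.7]
contact_force: [-0.6, -0.2, -2.2]
gripper_width: 0.056
```

```bash
python3 -m creep '[[0,0,0,0.6,0,0,0],[0,0,0,0.8,0,0,0],[0,0,0,0.8,0,0,0],[0,0,0,0.8,0,0,0],[0,0,0,0.7,0,0,0],[0,0,0,0.5,0,0,0],[0,0,0,0.3,0,0,0],[0,0,0,0,0,0,0]]'
python3 -m creep '[[0,0,0,0.15,0,0,0],[0,0,0,0,0,0,0]]'
python3 -m creep '[[0,0,0,0.1,0,0,0],[0,0,0,0,0,0,0]]'
```

```text
time_s: 24.45
tcp_pos: [0.5424, -0.1909, 0.0436]
eef_rot: [105.6, 90.0, 178.7]
contact_force: [0.2, -0.2, -2.4]
gripper_width: 0.0555
time_s: 24.65
tcp_pos: [0.5428, -0.1909, 0.0427]
eef_rot: [-74.8, 90.0, -1.7]
contact_force: [-0.1, -0.1, -2.1]
gripper_width: 0.056
time_s: 24.85
tcp_pos: [0.5426, -0.1909, 0.0416]
eef_rot: [-72.2, 90.0, 0.9]
contact_force: [-0.1, 0.3, -2.5]
gripper_width: 0.0561
```

```bash
python3 -m creep '[[0,0,0,0.15,0,0,0],[0,0,0,0,0,0,0]]'
python3 -m creep '[[0,0,0,0.1,0,0,0],[0,0,0,0,0,0,0]]'
python3 -m creep '[[0,0,0,0.06,0,0,0],[0,0,0,0,0,0,0]]'
```

```text
time_s: 25.05
tcp_pos: [0.5425, -0.1908, 0.0399]
eef_rot: [93.4, 90.0, 166.5]
contact_force: [-0.3, 0.1, -2.3]
gripper_width: 0.0556
time_s: 25.25
tcp_pos: [0.5425, -0.1908, 0.0389]
eef_rot: [102.3, 90.0, 175.4]
contact_force: [-1.1, -0.1, -1.4]
gripper_width: 0.056
time_s: 25.45
tcp_pos: [0.5426, -0.1909, 0.0387]
eef_rot: [-134.1, 90.0, -61.0]
contact_force: [-1.2, 0.7, 2.4]
gripper_width: 0.0554
```

```bash
python3 -m creep '[[0,0,0,0,0,0,90],[0,0,0,0,0,0,90],[0,0,0,0,0,0,90],[0,0,0,0,0,0,90],[0,0,0,-1,0,0,90],[0,0,0,-3,0,0,90],[0,0,0,-4,0,0,90],[0,0,0,-4,0,0,90]]'
python3 -m creep '[[0,0,0,-3,0,0,90],[0,0,0,-1,0,-2,90],[0,0,0,0,0,-4,90],[0,0,0,0,0,-4,90],[0,0,0,0,0,-4,90],[0,0,0,0,0,-4,90],[0,0,0,0,0,-4,90],[0,0,0,0,0,-2,90]]'
python3 -m creep '[[0,0,0,0,0,0,90],[0,0,0,0,0,0,90]]'
python3 - <<'E'
from h import *
o=[]
c=np.array([.542,-.191]);a=np.radians(-16.95);ex=np.array([np.cos(a),np.sin(a)]);ey=np.array([-ex[1],ex[0]])
for n in("top","side"):
    im,d=r.capture(n); u,v=map(int,proj(n,[.54,.0,.05]))
    W=cloud(n,d); hsv=cv2.cvtColor(im,cv2.COLOR_BGR2HSV); D=W[...,:2]-c; X=D@ex; Y=D@ey
    m=(abs(X)<.045)&(hsv[...,1]<60)&(W[...,2]>.064)&(W[...,2]<.08)
    for nm,lo,hi in(("L",.025,.065),("M",-.02,.02),("R",-.065,-.025)):
        k=m&(Y>lo)&(Y<hi); print(n,nm,k.sum(),"x",np.percentile(X[k],[2,50,98]).round(4),"y",np.percentile(Y[k],[2,50,98]).round(4),"z",np.median(W[k][:,2]).round(4))
    for q in("bottle_centre","carton_centre","pot_centre","weight","jar","short_centre"):
        for g in r.masks_of(q,n)[:1]: print("  ",q,np.round(g["rect"]),np.nanmedian(W[g["pixels"]],0).round(3))
    h=75 if n=="top" else 75
    cr=im[max(0,140 if n=="side" else 100):][:180,150:400]; o.append(cv2.resize(cr,(400,288),interpolation=cv2.INTER_CUBIC))
cv2.imwrite("pics/c4.png",np.hstack(o))
print(r.get_state()["time_s"],r.get_state()["contact_force"])
E
```

```text
time_s: 26.25
tcp_pos: [0.5423, -0.1909, 0.1603]
eef_rot: [123.6, 90.0, -163.2]
contact_force: [1.5, -0.8, -0.3]
gripper_width: 0.0787
time_s: 27.05
tcp_pos: [0.4716, -0.4231, 0.1992]
eef_rot: [-148.5, 90.0, -75.5]
contact_force: [-0.3, 0.9, -0.2]
gripper_width: 0.0788
time_s: 27.25
tcp_pos: [0.4724, -0.4208, 0.1988]
eef_rot: [-50.8, 90.0, 22.2]
contact_force: [-0.1, -0.1, -0.0]
gripper_width: 0.0786
top L 166 x [-0.027  -0.0006  0.0274] y [0.0323 0.0439 0.0555] z 0.0729
top M 172 x [-0.0278 -0.0009  0.0265] y [-0.0119  0.0001  0.0137] z 0.0728
top R 168 x [-0.0267  0.0004  0.0275] y [-0.0547 -0.0432 -0.0317] z 0.0729
   bottle_centre [246. 117. 270. 155.] [0.68  0.009 0.127]
   carton_centre [148. 143. 244. 233.] [0.497 0.136 0.014]
   pot_centre [266. 221. 283. 241.] [ 0.431 -0.029  0.018]
   jar [164. 165. 178. 182.] [0.588 0.266 0.072]
   short_centre [145. 145. 245. 235.] [0.493 0.12  0.014]
side L 82 x [-0.0309 -0.0004  0.0271] y [0.0363 0.0486 0.0617] z 0.0703
side M 83 x [-0.0319 -0.0037  0.0268] y [-0.0074  0.0069  0.0182] z 0.0692
side R 79 x [-0.0314 -0.0041  0.0277] y [-0.0508 -0.0385 -0.0259] z 0.0693
   bottle_centre [214. 166. 237. 213.] [0.68  0.03  0.098]
   pot_centre [282. 221. 295. 241.] [ 0.428 -0.023  0.036]
   weight [225. 226. 238. 237.] [0.561 0.125 0.057]
   jar [185. 249. 196. 260.] [0.582 0.283 0.064]
   short_centre [195. 230. 203. 237.] [0.636 0.194 0.056]
27.95 [-0.51770548 -0.43347021  0.85665994]
```

View pics/c4.png

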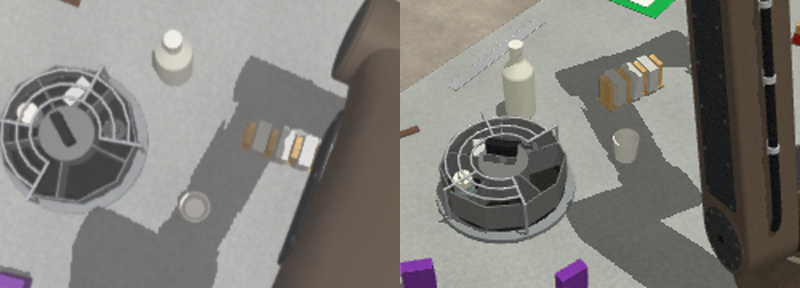

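All three rack blocks sit level (top z 72.8–72.9 mm) and are centred within about 1 mm. Jar, short block, weight, bottle and pot all look upright and in place. Handing in.

```bash
python3 -c "
from plant import r
print(r.close_job())"
```

```text
the job is handed in; nothing more can be done
None
```

The tall block now stands fully down in the middle slot of the comb rack, and the job was handed in at about 28 s of the 67 s allowed.

I turned the carousel 1.71 rad anticlockwise by its knob at under 1 rad/s, which brought the block to the middle of the guard's opening. I then lifted it out, stood it on the bench at about (0.54, -0.05), took it again by its ends and lowered it until it touched the slot floor. The touch-down read only a few newtons.

**Block in the rack:** the top camera puts its top at 72.8 mm, level with both neighbours. It is within 1 mm of the slot's middle lengthwise and across.

**Everything else:** the two rack neighbours, bottle and pot measure the same as before. The short block, weight and jar appear upright in the carousel.

**Checks that failed or disagreed:**
- The side camera reads about 5 mm off in y. It shows the same offset on the blocks I had not touched, so I trusted the top camera.
- In the last top picture the networks' "carton" and "short block" hits were both false detections of the carousel, and they found no weight there. The side view did find the weight and short block.
- The carton itself was not measured again; the gripper passed near it with its fingertips at about 0.2 m, well above its 75 mm.

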